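# Gauge a sample vial with the bench caliper and lock the reading

## Task

Open the bench caliper, stand the blue-capped vial upright on the table between its jaws and let go of it, then slide the jaw gently shut on the vial by the orange thumb plate until the spring plate is pushed in more than halfway with the vial nipped between both jaws. Then push the red-headed lock pin fully home and let go, leaving the jaws closed on the vial. Leave the other vials and everything else on the table where they are.

Things in the scene. Friction and masses are not known exactly. Their poses are not given: they have to be found in the camera images.
- vial: The vial to be gauged, the only one with a BLUE cap: glass sample vial, 26 mm diameter (13 mm radius) up to z = 48 mm, screw cap 23 mm diameter from 51 to 66 mm; origin at the centre of its underside, z up the vial. About 50 g. It starts in any one of the tray's four wells
- tray: white foam vial tray, fixed, 196 x 66 x 16 mm; origin at the centre of its underside, x along the row. Four wells 29-30 mm wide, 8 mm deep (floor 8 mm above the table), at x = -66, -22, 22, 66 mm, y = 0: the vials stand only 18 mm apart along x, with free room on both y sides
- caliper: bench caliper fixed flat on the table, jaws and beam at most 26 mm high. Origin at table level on the beam's centre line in the fixed jaw's face plane. x runs along the beam the way the sliding jaw opens (beam -25 to 189 mm; rail lug out to y = 26 mm). Both jaws stick out to -y (y -8 to -58 mm, 2 to 26 mm high); fixed jaw x -22 to 0. A vial stands between them on bare table, at y = -35 mm
- moving_jaw: sliding jaw with its carriage; axes as the caliper's; origin at table level on the beam's centre line in the plane of the jaw's flat face, which looks to -x. So its x in the caliper's frame is the jaw opening: 0 (shut) to 62 mm (stop), 4 to 16 mm at the start, too narrow for the vial. Jaw x 0 to 18 mm; carriage x 0 to 100 mm, top at z = 30 mm; about 2 N drag, stays where left
- thumb_plate (a joint): how far the orange thumb plate is pushed in towards the jaws, m: 0 free, 0.010 fully in. It is sprung at 800 N/m on the carriage: pushed towards the jaws it gives about 2.5 mm while the carriage slides freely, more once the jaws bear on something; pushed the other way it is rigid
- plate (a point): centre of the upright orange thumb plate on the carriage, 94 mm along x from the moving jaw's face (plate free), at z = 48 mm. The plate is 8 mm thick along x, 34 mm wide along y, from 30 to 66 mm high. Push its +x face to shut the jaw, its -x face to open it
- lock_pin (a joint): how far the red-headed lock pin has been pushed down, m: 0 raised, 0.012 fully home (head seated on the fork). It starts at 0 to 0.003, takes about 2 N and stays where it is left
- pin_head (a point): centre of the top of the lock pin's red head (18 mm diameter, 5 mm thick), 44 mm above the table when raised, 32 mm when home. The pin goes straight down through the carriage's fork and the rail lug, 35 mm along x from the moving jaw's face at y = +22 mm, and moves with the carriage
- spare_a: white-capped vial to be left in its well: glass sample vial, 26 mm diameter (13 mm radius) up to z = 48 mm, screw cap 23 mm diameter from 51 to 66 mm; origin at the centre of its underside, z up the vial. 
- spare_b: white-capped vial, as spare_a
- spare_c: white-capped vial, as spare_a
- reagent: amber reagent bottle, 42 mm diameter, 105 mm tall, origin under its centre
- water: clear water bottle with green cap, 66 mm diameter, 210 mm tall, origin under its centre
- jar: white jar, 54 mm diameter, 60 mm tall, origin under its centre
- cup: clear plastic cup, 68 mm diameter, 75 mm tall, origin under its centre
- pipette: grey pipette lying along its x, from -98 to +90 mm, 22 mm wide, 20 mm high, origin on the table under it
- loose_cap: loose white screw cap, 28 mm diameter, 12 mm high, origin under its centre
Mind the look-alikes: they are no part of the job. What is shaped like the vial but purple is not meant.

How it is judged (in metres and radians):
On the way, in this order (a step that is already met when the one before it is completed fails the run):
1. the vial stands upright on the table between the jaws, let go (angle between vial's own z axis and vertical below 0.06 rad and height (world z) of vial between -0.003 and 0.004 m and y of vial in the frame of caliper between -0.057 and -0.02 m and x of vial in the frame of caliper above 0.01 m and x of vial in the frame of moving_jaw below -0.01 m and contact force between vial and the fingers below 0.1 N), for 0.2 s.
2. the sliding jaw is pressed on the vial with at least 1 N, the thumb plate pushed in at least 4.5 mm (angle between vial's own z axis and vertical below 0.06 rad and height (world z) of vial between -0.003 and 0.004 m and y of vial in the frame of caliper between -0.057 and -0.02 m and x of vial in the frame of caliper between 0.011 and 0.015 m and x of vial in the frame of moving_jaw between -0.015 and -0.011 m and value of joint thumb_plate above 0.0045 m and contact force between vial and moving_jaw above 1 N and contact force between vial and caliper above 1 N), for 0.2 s.
3. the lock pin is pushed home with the jaws still shut on the vial (angle between vial's own z axis and vertical below 0.06 rad and height (world z) of vial between -0.003 and 0.004 m and y of vial in the frame of caliper between -0.057 and -0.02 m and x of vial in the frame of caliper between 0.011 and 0.015 m and x of vial in the frame of moving_jaw between -0.015 and -0.011 m and value of joint lock_pin above 0.0105 m), for 0.1 s.
At the end, for the whole second after the job is handed in: The blue-capped vial stands upright (within 0.06 rad) on the table between the flat jaw faces (its axis 20 to 57 mm from the beam's centre line), both faces within 2 mm of touching it, the lock pin down at least 10.5 of its 12 mm, the thumb plate sprung back, nothing moving (all of step 3 and value of joint thumb_plate below 0.0015 m and linear speed of vial below 0.01 m/s).
It fails at once if the vial is pinched by the sliding jaw with more than 20 N (contact force between vial and moving_jaw above 20 N).
It fails at once if the vial is tipped over (angle between vial's own z axis and vertical above 0.7 rad).
It fails at once if a white-capped vial is moved by more than 12 mm or tipped (distance of any of spare_a, spare_b, spare_c from where it was at the start of the episode above 0.012 m or angle between any of spare_a, spare_b, spare_c's own z axis and vertical above 0.35 rad).
It fails at once if another loose thing on the table is moved by more than 20 mm or knocked over (distance of any of reagent, water, jar, cup, pipette, loose_cap from where it was at the start of the episode above 0.02 m or angle between any of reagent, water, jar, cup, loose_cap's own z axis and vertical above 0.35 rad).
It also fails if it takes over 72 s, if anything falls off the work surface, if the arm or the gripper's body presses on something with over 40 N, if the wrist force passes 120 N, or if a joint passes its speed limit or range.

## Robot

A 6-joint arm with a two-finger parallel gripper is mounted at the origin on the work surface. World frame = base frame: x ahead of the robot, y to its left, z up, the work surface at z = 0. Lengths are in mm, angles in rad, forces in N, time in s.
With the tool pointing down it reaches from about 350 to 975 mm from the base axis. Payload 7.1 kg.
Tool frame: the origin (TCP) lies on the centre line of the jaws, within the pads' length; the fingertips stand 17 mm ahead of it and the grasp point (between the pads) lies 2 mm behind it (tip_extent is the distance from the TCP to the fingertips, in mm); z points along the fingers, y is the line along which they close (so a half turn about z gives the same grasp; the last joint's range is limited). The gripper opens to 88 mm and grips with 3 to 60 N. Pads are 20 mm wide; open, the fingers measure 115 mm over their backs; the gripper's body (75 mm by 178 mm) begins 61 mm behind the grasp point.
Start: joints at [1.307, 0.423, 1.63, -0, 1.089, -0.019], TCP at [151.445, 606.357, 239.675] pointing down, gripper open.
Joint ranges: [-3, 3], [-0.9, 2.11], [0.09, 2.58], [-1.31, 4.45], [0.11, 2.69], [-2.54, 2.54]. Speed limits (rad/s): [2.39, 2.39, 3.01, 3.14, 3.14, 3.14].

## Interface

Orientations are given as a rotation vector (axis times angle).
In Python, from workcell import get_obs, get_image, camera_model, close_job, look_for, outline_of, pinpoint, tip_extent gives the robot as it stands.
- The arm moves only by the shell command python3 -m jog 'ROWS'. ROWS is text: rows parted by semicolons, each of 7 numbers parted by spaces: the shift along the tool's x, y, z as a fraction of full scale, then the turn, a rotation vector about the tool's x, y, z as a fraction of full scale, then the closure, from -1 (fully open) to 1 (shut). A call has 1 to 8 rows; each row is the pose to reach, as a shift and turn from the pose commanded when the call began, along the tool's axes at that moment; what a row does not reach only later rows make up. Full scale, the value 1, is 0.2 m for a shift and 30 degrees for a turn. A row lasts 1/10 s, in which the tool goes at most 50 mm and 8.59 degrees, less where a joint would pass 70% of its speed; a pose out of reach is approached as far as the arm can. A call with a number of a shift or a turn outside -1 to 1 is refused whole. A call with a gripper value outside its range is refused whole. The fingers move at their own pace and stop on an object; the grip force is fixed at half the most. Time passes only in rows, so rows that repeat a pose let the fingers close. It gives the time, the measured TCP pose, the force, the opening and the grip force at its end, in the units of the state.
- get_obs(): the state, without advancing time (a new reading comes with each control period).
- get_image(name): name is "scene" or "top" or "wrist"; returns the picture (384x512x3 uint8, red, green, blue); there is no depth.
- camera_model(name): a dict with "fx", "fy", "cx", "cy" (pixels), "dist_coeffs" ([k1, k2, p1, p2, k3] as OpenCV has them; the pictures are not rectified), "origin" and "orientation" of the camera in the world; the wrist camera has in their place "tool_from_camera" (4x4, takes a point from camera to tool coordinates, whose origin is the TCP and whose axes are the flange's). Camera axes: x right, y down, z forward; pixel columns grow to the right and rows downward; lengths in mm; the calibration is good to about 2 mm. A picture is of the moment at which its call begins: read the wrist's pose just before it. camera_model takes no time and is no camera call.
- close_job(): hands the job in; it is judged then, once.
Trained networks look in the newest picture that a camera, given by its name, has taken for a name from the list of things; names that differ only in an ending like _2 or _b are one class to them, and where a whole thing is asked for, a point or a joint stands for the part that bears it (a point fixed in the world has none). Each returns a list of dicts, best first, with "confidence" (0 to 1); they miss things now and then, are a little off and sometimes report something else, mostly with a low value. They report only what shows in the picture. A call takes as long as a camera call. They do not tell look-alikes from the thing itself.
- look_for(target, camera): "xyz" ([x, y, z] in mm, in the coordinates of the camera as it stood for that picture, good to about 4 mm: the middle of the surface that is visible of it).
- outline_of(target, camera): "mask" (384x512 bool, what is visible of it).
- pinpoint(target, camera): "xyz" ([x, y, z] in mm, in the coordinates of the camera as it stood for that picture, good to about 4 mm: a listed point, or the origin of a listed thing).
The state is a dict: "t": time; "qpos": joint angles; "qvel": joint speeds; "joint_torque": joint torques, N m; "ee_pos": TCP position; "orientation": TCP orientation; "ft_force": force on the tool from outside, world axes, zero at the start; "moment": the same for the moment, N m; "width": finger opening in mm; "grasp_force": force on a finger pad.
Only numpy, scipy, OpenCV 4.12 (cv2) and the standard library are available. Lean on these libraries where they do the work, as an engineer would, in place of code of your own. Each camera call takes 0.05 s, during which the arm holds its last target. There are 200 camera calls.

## Working session

There is one attempt and no reset: what is moved stays moved. The work goes in short steps, Python scripts to look and compute and a shell command to move; the robot and the scene stay as the last step left them, time stands still between calls to the robot, and variables do not carry over. Pictures are saved under pics/ and viewed, at most 11 in all, crops included, and the job is handed in when it is done.

```bash
mkdir -p pics
cat > h.py <<'E'
import numpy as np, cv2
from scipy.spatial.transform import Rotation as R
from workcell import *
def cam(name):
    m=camera_model(name)
    K=np.array([[m['fx'],0,m['cx']],[0,m['fy'],m['cy']],[0,0,1.]]);d=np.array(m['dist_coeffs'],float)
    if 'tool_from_camera' in m:
        o=get_obs();T=np.array(m['tool_from_camera'],float)
        Rt=R.from_rotvec(o['orientation']).as_matrix();
        return K,d,Rt@T[:3,:3],Rt@T[:3,3]+np.array(o['ee_pos'])
    q=np.array(m['orientation'],float)
    Rm=R.from_rotvec(q).as_matrix() if q.shape==(3,) else (q if q.shape==(3,3) else R.from_quat(q).as_matrix())
    return K,d,Rm,np.array(m['origin'],float)
def pix2z(c,uv,z):
    K,d,Rm,o=c
    p=cv2.undistortPoints(np.array(uv,float).reshape(-1,1,2),K,d)[:,0]
    r=np.c_[p,np.ones(len(p))]@Rm.T
    return o+r*((z-o[2])/r[:,2])[:,None]
def toW(c,x): return c[2]@np.array(x)+c[3]
def save(name,f):
    im=get_image(name);cv2.imwrite('pics/'+f,im[:,:,::-1]);return im
E
python3 - <<'E'
from h import *
for n in ['top','scene']:
    m=camera_model(n);print(n,m)
    c=cam(n);save(n,n+'0.png')
    for t in ['vial','tray','caliper','moving_jaw','plate','pin_head','reagent','water','jar','cup','pipette','loose_cap']:
        print(t,[(np.round(toW(c,r['xyz'])).tolist(),round(r['confidence'],2)) for r in pinpoint(t,n)][:5])
print(camera_model('wrist')['tool_from_camera'],get_obs())
E
```

```text
top {'fx': 348.68233069076575, 'fy': 348.68233069076575, 'cx': 251.31757837774313, 'cy': 190.01505454926425, 'dist_coeffs': array([-0.07157174,  0.        ,  0.        ,  0.        ,  0.        ]), 'origin': array([452.35597902, -17.30638361, 909.08959764]), 'orientation': array([-2.12869008,  2.1688462 , -0.13498351])}
vial [([514.0, 288.0, 10.0], 0.73), ([573.0, 187.0, -1.0], 0.45)]
tray [([493.0, 293.0, -1.0], 0.6)]
caliper [([575.0, 38.0, 0.0], 0.73), ([690.0, -323.0, -2.0], 0.24)]
moving_jaw [([583.0, 25.0, 1.0], 0.72)]
plate [([581.0, -68.0, 53.0], 0.46)]
pin_head [([600.0, -7.0, 42.0], 0.51)]
reagent [([555.0, 276.0, 8.0], 0.73), ([572.0, 105.0, -2.0], 0.64)]
water [([691.0, -318.0, -3.0], 0.82)]
jar [([690.0, -319.0, -1.0], 0.7), ([579.0, -201.0, -1.0], 0.56)]
cup [([468.0, -77.0, 3.0], 0.9)]
pipette [([485.0, -373.0, -1.0], 0.8)]
loose_cap [([664.0, -32.0, 1.0], 0.4)]
scene {'fx': 486.4136574983981, 'fy': 486.4136574983981, 'cx': 259.93030348972206, 'cy': 186.14551505170442, 'dist_coeffs': array([0.04644576, 0.        , 0.        , 0.        , 0.        ]), 'origin': array([
[... 973 characters left out ...]
00]] {'t': 1.3, 'qpos': array([ 1.30702166e+00,  4.23093807e-01,  1.62988835e+00,  1.22595686e-05,
        1.08857927e+00, -1.90141980e-02]), 'qvel': array([-5.64341613e-04, -3.46451220e-04,  6.24401614e-06, -4.17771898e-04,
       -7.40700481e-04,  2.05919768e-03]), 'joint_torque': array([-5.13221094e-04, -5.44564176e+01, -2.74047142e+01,  6.45454740e-02,
        1.66627922e-02, -6.43613726e-05]), 'ee_pos': array([151.4323402 , 606.37439506, 239.68351733]), 'orientation': array([-3.83517964e-01, -3.11808891e+00, -5.09680112e-05]), 'ft_force': array([0.82811699, 0.98686449, 0.5107352 ]), 'moment': array([-0.02485758, -0.00275394, -0.01120732]), 'grasp_force': 0.0, 'width': 87.98762966684967}
```

View pics/top0.png

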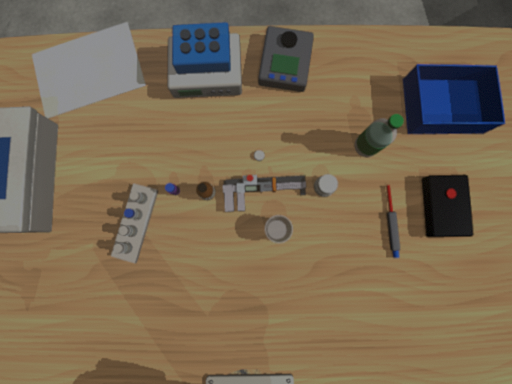

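View pics/scene0.png

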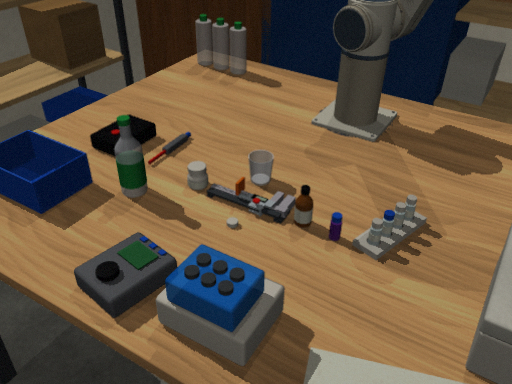

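The top view shows the tray near px (133,222) with the blue-capped vial second from the top (129,213). The purple look-alike is at (172,189). The caliper spans about (225–305,185) with its jaws pointing down the image, towards the robot. I'll look at the tray from close by first, since it's on the way.

```bash
cat >> h.py <<'E'
def go(x,y,z,yaw=None):
    "print shift (fractions) and turn for tool-down target; yaw = world angle (deg) of tool y axis"
    o=get_obs();Rt=R.from_rotvec(o['orientation']).as_matrix()
    s=Rt.T@(np.array([x,y,z])-o['ee_pos'])/200
    if yaw is None: print('shift',s.round(4));return
    a=np.radians(yaw);yy=np.array([np.cos(a),np.sin(a),0]);zz=np.array([0,0,-1.])
    Rd=np.c_[np.cross(yy,zz),yy,zz]
    print('shift',s.round(4),'turn/30deg',(np.degrees(R.from_matrix(Rt.T@Rd).as_rotvec())/30).round(4),'nowyaw',np.degrees(np.arctan2(Rt[1,1],Rt[0,1])).round(2))
E
python3 -m jog '-.25 -.13 0 0 0 0 -1;-.5 -.27 0 0 0 0 -1;-.75 -.4 0 0 0 0 -1;-1 -.55 0 0 0 0 -1;-1 -.55 0 0 0 0 -1;-1 -.55 0 0 0 0 -1'
python3 -m jog '-.25 -.13 0 0 0 0 -1;-.5 -.27 0 0 0 0 -1;-.75 -.4 0 0 0 0 -1;-1 -.55 0 0 0 0 -1;-1 -.55 0 0 0 0 -1;-1 -.55 0 0 0 0 -1'
python3 - <<'E'
from h import *
c=cam('wrist');im=save('wrist','w1.png')
for t in ['vial','tray']:
    print(t,[(np.round(toW(c,r['xyz']),1).tolist(),round(r['confidence'],2)) for r in pinpoint(t,'wrist')][:5])
hsv=cv2.cvtColor(im,cv2.COLOR_RGB2HSV);m=cv2.inRange(hsv,(108,110,50),(128,255,255))
n,l,s,ce=cv2.connectedComponentsWithStats(m)
for i in range(1,n):
    if s[i,4]>100:print(s[i],ce[i],pix2z(c,[ce[i]],74)[0].round(1))
print(get_obs()['t'])
go(575,-20,240,90)
E
```

```text
t: 1.9
ee_pos: [321.0, 448.9, 239.8]
orientation: [0.39, 3.117, -0.001]
ft_force: [0.7, 0.4, -0.2]
width: 87.8
grasp_force: 0.0
t: 2.5
ee_pos: [488.3, 294.7, 239.8]
orientation: [0.389, 3.117, 0.0]
ft_force: [-0.4, 0.4, 0.2]
width: 88.1
grasp_force: 0.0
vial [([511.8, 286.4, 4.5], 0.91), ([577.4, 185.9, -0.4], 0.74)]
tray [([494.5, 290.9, 1.3], 0.71), ([514.6, 278.7, 5.4], 0.46)]
[240 190  22  24 375] [250.32266667 202.08      ] [512.7 287.5  74. ]
[169 260  22  17 246] [179.6300813  269.60569106] [567.  195.8  74. ]
2.65
shift [-0.818  -1.4289 -0.003 ] turn/30deg [ 3.00e-04 -1.20e-03 -4.67e-01] nowyaw 75.99
```

View pics/w1.png

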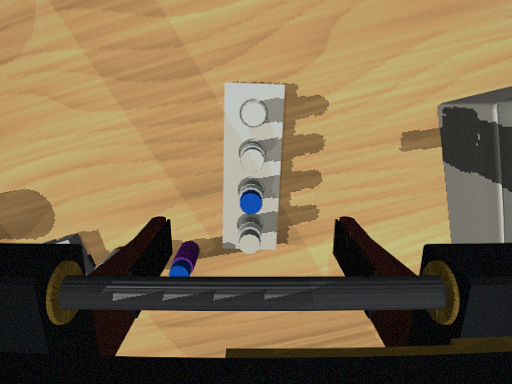

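The wrist view shows the blue cap at px (250,202), third from the top in the tray row. That puts it at world (512.5, 287.5), and the row lies along tool x, so the fingers already close across the row. Next is a look at the caliper.

```bash
python3 -m jog '-.1 -.2 0 0 0 0 -1;-.2 -.4 0 0 0 0 -1;-.3 -.6 0 0 0 0 -1;-.4 -.7 0 0 0 0 -1;-.4 -.7 0 0 0 0 -1'
python3 -m jog '-.1 -.2 0 0 0 -.2 1;-.2 -.4 0 0 0 -.467 1;-.3 -.6 0 0 0 -.467 1;-.4 -.72 0 0 0 -.467 1;-.4 -.72 0 0 0 -.467 1;-.4 -.72 0 0 0 -.467 1;-.4 -.72 0 0 0 -.467 1'
python3 - <<'E'
from h import *
c=cam('wrist');im=save('wrist','w2.png')
for t in ['caliper','moving_jaw','plate','pin_head']:
    print(t,[(np.round(toW(c,r['xyz']),1).tolist(),round(r['confidence'],2)) for r in pinpoint(t,'wrist')][:3])
hsv=cv2.cvtColor(im,cv2.COLOR_RGB2HSV)
for nm,lo,hi,z in [('orange',(6,150,80),(18,255,255),66),('red',(0,170,80),(4,255,255),43)]:
    n,l,s,ce=cv2.connectedComponentsWithStats(cv2.inRange(hsv,lo,hi))
    for i in range(1,n):
        if s[i,4]>60:print(nm,s[i],ce[i],pix2z(c,[ce[i]],z)[0].round(1))
print(get_obs()['t'],get_obs()['ee_pos'])
E
```

```text
t: 3.15
ee_pos: [530.5, 140.0, 239.9]
orientation: [0.385, 3.117, 0.0]
ft_force: [0.0, 0.5, -0.5]
width: 87.5
grasp_force: 0.0
t: 3.85
ee_pos: [572.0, -16.2, 239.5]
orientation: [0.003, -3.141, -0.001]
ft_force: [-0.6, -0.7, -1.3]
width: 35.5
grasp_force: 0.0
caliper [([579.7, 31.6, 2.6], 0.85)]
moving_jaw [([576.2, 22.8, 2.1], 0.96)]
plate [([582.6, -67.1, 44.4], 0.95)]
pin_head [([603.2, -10.4, 39.8], 0.6)]
orange [346 153  39  40 936] [362.56303419 170.43482906] [566.2  96.   66. ]
orange [196 162  12  38 292] [200.69178082 181.05479452] [577.5 -67.5  66. ]
red [251 189  16  15 178] [258.41573034 196.        ] [599.5  -8.5  43. ]
4.1 [572.40095903 -17.33740826 239.73280851]
```

View pics/w2.png

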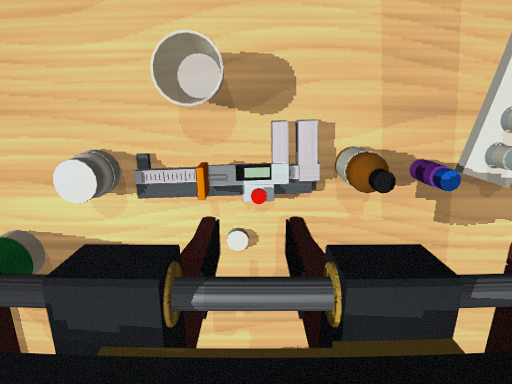

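The wrist view shows the fixed jaw at px (308,150), the moving jaw at (280,150), the red pin at (258,196) and the orange plate at (202,181). The loose cap at (237,240) is close by. I'll enlarge it to get the jaw faces and yaw.

Run:
```python
import cv2
im=cv2.imread('pics/w2.png')[110:210,130:330]
cv2.imwrite('pics/w2z.png',cv2.resize(im,None,fx=4,fy=4,interpolation=cv2.INTER_CUBIC))
```

```text
(no output)
```

View pics/w2z.png

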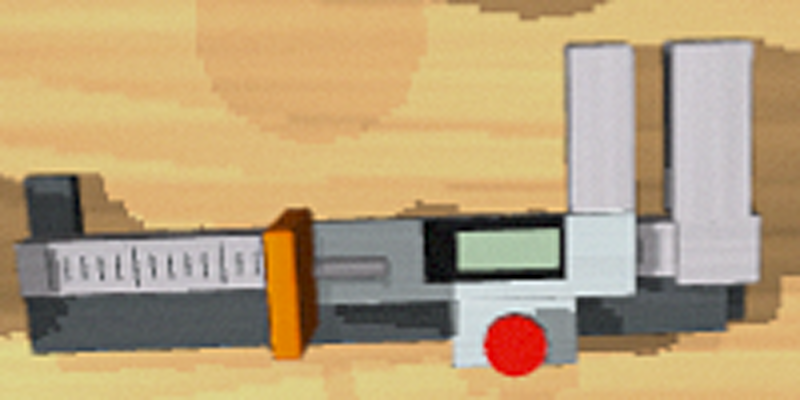

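Run:
```python
from h import *
c=cam('wrist')
f=lambda p,z:pix2z(c,np.array(p)/4+[130,110],z).round(1).tolist()
print('fix face',f([(670,43),(680,212)],26),'fix far',f([(750,42)],26))
print('mov face',f([(631,45),(634,210)],26),'mov back',f([(567,45)],26))
print('plate top',f([(265,232),(297,230),(273,357),(301,357)],66))
print('pin',f([(515,345)],43))
print('carriage',f([(635,213),(635,295)],30))
```

```text
fix face [[519.6, 32.8, 26.0], [566.3, 37.2, 26.0]] fix far [[519.2, 54.7, 26.0]]
mov face [[520.2, 22.2, 26.0], [565.7, 24.3, 26.0]] mov back [[520.3, 4.7, 26.0]]
plate top [[564.7, -72.7, 66.0], [564.1, -64.6, 66.0], [597.2, -72.0, 66.0], [597.2, -64.7, 66.0]]
pin [[600.4, -9.3, 43.0]]
carriage [[565.9, 24.1, 30.0], [589.3, 24.8, 30.0]]
```

The caliper is yawed about 2°. Its origin is near (577, 36), the opening is about 12 mm and the plate's +Y face is at Y≈-64.5. With the gripper closed, I'll come down between the pin and the plate to push the jaw open.

Run:
```python
from h import *
go(580,-42,55,90)
```

```text
shift [-0.0379 -0.1234  0.9237] turn/30deg [ 0.0001 -0.0001  0.002 ] nowyaw 90.06
```

```bash
python3 -m jog '-.038 -.123 .2 0 0 0 1;-.038 -.123 .4 0 0 0 1;-.038 -.123 .4 0 0 0 1;-.038 -.123 .6 0 0 0 1;-.038 -.123 .75 0 0 0 1;-.038 -.123 .85 0 0 0 1;-.038 -.123 .92 0 0 0 1;-.038 -.123 .92 0 0 0 1'
python3 -m jog '0 -.05 0 0 0 0 1;0 -.1 0 0 0 0 1;0 -.14 0 0 0 0 1;0 -.18 0 0 0 0 1;0 -.22 0 0 0 0 1;0 -.245 0 0 0 0 1;0 -.265 0 0 0 0 1;0 -.265 0 0 0 0 1'
```

```text
t: 4.9
ee_pos: [579.8, -42.5, 55.3]
orientation: [0.0, -3.14, -0.0]
ft_force: [-0.7, 0.2, -0.4]
width: 0.4
grasp_force: 0.0
t: 5.7
ee_pos: [579.8, -96.6, 55.5]
orientation: [-0.001, -3.141, 0.0]
ft_force: [-0.1, -0.0, -0.3]
width: 0.3
grasp_force: 0.0
```

```bash
python3 -m jog '0 .03 0 0 0 0 1;0 .04 -.2 0 0 0 -1;0 .1 -.4 0 0 0 -1;0 .25 -.65 0 0 0 -1;0.04 .4 -.9 0 0 0 -1;0.04 .4 -.92 0 0 0 -1;0.04 .4 -.92 0 0 0 -1'
python3 - <<'E'
from h import *
c=cam('wrist');im=save('wrist','w3.png')
for t in ['caliper','moving_jaw','plate','pin_head']:
    print(t,[(np.round(toW(c,r['xyz']),1).tolist(),round(r['confidence'],2)) for r in pinpoint(t,'wrist')][:3])
cv2.imwrite('pics/w3z.png',cv2.resize(im[100:220,90:340,::-1],None,fx=3,fy=3,interpolation=cv2.INTER_CUBIC))
go(512.5,287.5,240,76)
E
```

```text
t: 6.4
ee_pos: [573.3, -14.3, 242.7]
orientation: [-0.003, 3.137, -0.0]
ft_force: [-0.1, 0.1, 0.2]
width: 45.3
grasp_force: 0.0
caliper [([580.2, 33.0, 4.6], 0.87), ([471.8, -71.8, -3.4], 0.62)]
moving_jaw [([576.6, -19.6, -2.7], 0.97)]
plate [([580.9, -107.8, 46.9], 0.72), ([663.3, -32.4, 0.1], 0.24)]
pin_head [([603.3, -49.5, 40.3], 0.6)]
shift [ 0.2949  1.5191 -0.0103] turn/30deg [-0.0008 -0.0065  0.4651] nowyaw 89.95
```

View pics/w3z.png

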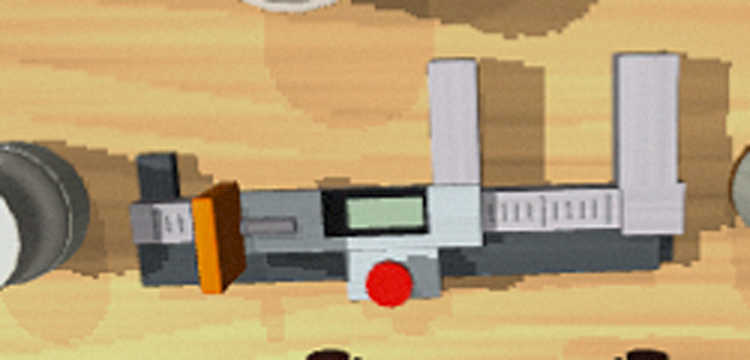

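The jaw is open about 54 mm: moving face at crop px (477,120), fixed face at (618,120). Now the vial.

```bash
python3 - <<'E'
from h import *
c=cam('wrist')
print(pix2z(c,np.array([(477,60),(481,183),(615,55),(621,182)])/3+[90,100],26).round(1).tolist())
E
python3 -m jog '.05 .2 0 0 0 0 -1;.1 .4 0 0 0 .1 -1;.15 .6 0 0 0 .3 -1;.2 .8 0 0 0 .4652 -1;.2 .9 0 0 0 .4652 -1;.2 .9 0 0 0 .4652 -1'
python3 - <<'E'
from h import *
go(512.5,287.5,180,76)
E
```

```text
[[517.0, -19.0, 26.0], [561.9, -17.6, 26.0], [515.2, 30.8, 26.0], [561.5, 34.4, 26.0]]
t: 7.25
ee_pos: [531.6, 165.7, 238.2]
orientation: [-0.378, -3.117, 0.001]
ft_force: [0.6, -0.5, 0.3]
width: 87.8
grasp_force: 0.0
shift [0.2381 0.5689 0.2911] turn/30deg [-0.0017 -0.0038  0.0055] nowyaw 76.16
```

```bash
python3 -m jog '.1 .2 .05 0 0 0 -1;.2 .4 .15 0 0 0 -1;.238 .569 .29 0 0 0 -1;.238 .569 .29 0 0 0 -1;.238 .569 .29 0 0 0 -1'
python3 - <<'E'
from h import *
c=cam('wrist');im=save('wrist','w4.png')
for t in ['vial','tray']:
    print(t,[(np.round(toW(c,r['xyz']),1).tolist(),round(r['confidence'],2)) for r in pinpoint(t,'wrist')][:5])
hsv=cv2.cvtColor(im,cv2.COLOR_RGB2HSV);m=cv2.inRange(hsv,(108,110,50),(128,255,255))
n,l,s,ce=cv2.connectedComponentsWithStats(m)
for i in range(1,n):
    if s[i,4]>100:print(s[i],ce[i],pix2z(c,[ce[i]],72)[0].round(1))
go(512.5,287.5,57,76)
E
```

```text
t: 7.75
ee_pos: [513.1, 284.9, 180.0]
orientation: [-0.381, -3.116, 0.004]
ft_force: [-1.1, -0.2, -0.3]
width: 87.4
grasp_force: 0.0
vial [([577.3, 185.6, 1.2], 0.67), ([516.1, 288.9, 4.9], 0.59), ([499.5, 292.7, 1.8], 0.53)]
tray [([495.7, 290.3, -3.1], 0.81)]
[242 178  27  29 572] [254.41608392 192.50174825] [513.4 287.3  72. ]
[160 263  22  14 190] [170.49473684 270.77368421] [564.3 199.6  72. ]
shift [0.0124 0.0121 0.6257] turn/30deg [ 0.0001  0.0009 -0.0022] nowyaw 75.93
```

View pics/w4.png

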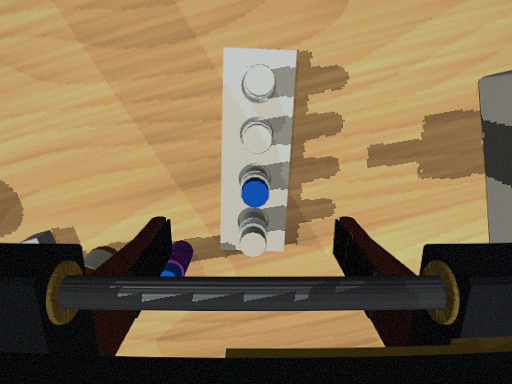

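```bash
python3 -m jog '.01 .012 .2 0 0 0 -1;.01 .012 .4 0 0 0 -1;.01 .012 .55 0 0 0 -1;.01 .012 .628 0 0 0 -1;.01 .012 .628 0 0 0 -1;.01 .012 .628 0 0 0 -1'
python3 -m jog '0 0 0 0 0 0 0;0 0 0 0 0 0 .4;0 0 0 0 0 0 .4;0 0 0 0 0 0 .4;0 0 0 0 0 0 .6;0 0 0 0 0 0 .6;0 0 0 0 0 0 1;0 0 0 0 0 0 1'
python3 -m jog '0 0 0 0 0 0 1;0 0 0 0 0 0 1;0 0 0 0 0 0 1'
```

```text
t: 8.5
ee_pos: [513.2, 288.7, 57.3]
orientation: [0.383, 3.117, 0.001]
ft_force: [-0.2, -0.4, 0.8]
width: 87.7
grasp_force: 0.0
t: 9.3
ee_pos: [512.1, 288.8, 56.0]
orientation: [-0.382, -3.118, 0.0]
ft_force: [-1.1, 0.5, -0.5]
width: 27.4
grasp_force: 0.2
t: 9.6
ee_pos: [512.1, 288.8, 56.0]
orientation: [-0.382, -3.118, 0.0]
ft_force: [0.1, -0.7, -0.3]
width: 25.7
grasp_force: 29.8
```

```bash
python3 -m jog '0 0 -.1 0 0 0 1;0 0 -.25 0 0 0 1;0 0 -.45 0 0 .2 1;0 0 -.65 0 0 .45 1;0 0 -.7 0 0 .7 1;0 0 -.7 0 0 1 1;0 0 -.7 0 0 1 1;0 0 -.7 0 0 1 1'
python3 - <<'E'
from h import *
go(530,150,195,2)
E
```

```text
t: 10.4
ee_pos: [511.9, 288.6, 195.8]
orientation: [-1.171, -2.915, 0.001]
ft_force: [-0.2, -0.2, -1.7]
width: 25.1
grasp_force: 29.8
shift [-0.5449 -0.438   0.004 ] turn/30deg [-1.4000e-03  2.0000e-04  1.4747e+00] nowyaw 46.24
```

```bash
python3 -m jog '-.1 -.08 0 0 0 .2 1;-.22 -.17 0 0 0 .45 1;-.35 -.28 0 0 0 .7 1;-.47 -.37 0 0 0 .9 1;-.545 -.438 0 0 0 1 1;-.545 -.438 0 0 0 1 1;-.545 -.438 0 0 0 1 1'
python3 - <<'E'
from h import *
go(542,18,195,2)
E
```

```text
t: 11.1
ee_pos: [529.6, 150.0, 195.6]
orientation: [-1.887, -2.511, 0.001]
ft_force: [-0.5, 0.0, -0.3]
width: 25.4
grasp_force: 29.8
shift [-0.6513 -0.1242  0.0031] turn/30deg [-1.600e-03 -3.000e-04  4.715e-01] nowyaw 16.14
```

```bash
python3 -m jog '-.1 -.02 0 0 0 .1 1;-.25 -.05 0 0 0 .2 1;-.4 -.08 0 0 0 .35 1;-.53 -.1 0 0 0 .4715 1;-.62 -.12 0 0 0 .4715 1;-.651 -.124 0 0 0 .4715 1;-.651 -.124 0 0 0 .4715 1;-.651 -.124 0 0 0 .4715 1'
python3 - <<'E'
from h import *
c=cam('wrist');im=save('wrist','w5.png')
for t in ['caliper','moving_jaw','plate','pin_head','vial']:
    print(t,[(np.round(toW(c,r['xyz']),1).tolist(),round(r['confidence'],2)) for r in pinpoint(t,'wrist')][:3])
go(542,18,48,2)
E
```

```text
t: 11.9
ee_pos: [541.9, 19.2, 196.0]
orientation: [-2.183, -2.259, -0.0]
ft_force: [0.2, -0.4, 0.1]
width: 25.5
grasp_force: 29.8
caliper [([578.8, 30.4, 2.8], 0.87)]
moving_jaw [([579.2, -18.9, 1.2], 0.65)]
plate [([582.5, -109.1, 45.7], 0.43)]
pin_head [([605.5, -50.7, 41.7], 0.48)]
vial [([543.0, 14.1, 146.4], 0.61), ([578.3, 186.3, -0.4], 0.57)]
shift [-3.500e-03  5.000e-04  7.405e-01] turn/30deg [-0.     -0.0001 -0.002 ] nowyaw 1.94
```

View pics/w5.png

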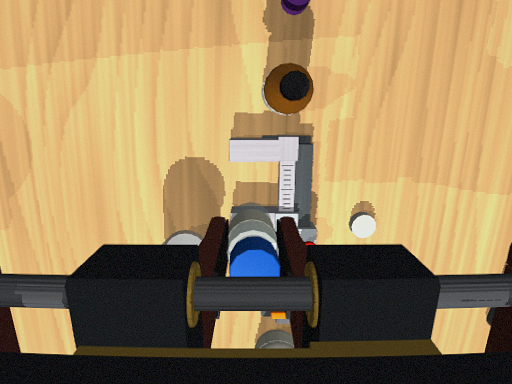

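Run:
```python
from h import *
c=cam('wrist');K,d,Rm,o=c
print('fixface',pix2z(c,[(232,160.5),(278,161)],26).round(1).tolist(),'tip',pix2z(c,[(230,150)],26).round(1))
e=get_obs()['ee_pos']
P=np.array([e+[dx,dy,18] for dx,dy in [(0,0),(0,11.5),(0,-11.5),(11.5,0),(-11.5,0)]])
print(cv2.projectPoints(P,cv2.Rodrigues(Rm.T)[0],-Rm.T@o,K,d)[0][:,0].round(1).tolist())
im=cv2.imread('pics/w5.png')[:,:,::-1]
hsv=cv2.cvtColor(im.copy(),cv2.COLOR_RGB2HSV)
for y in range(215,285,4):
    xs=np.where(cv2.inRange(hsv[y:y+1],(105,100,40),(130,255,255))[0])[0]
    print(y,xs.min() if len(xs) else '',xs.max() if len(xs) else '',hsv[y,254])
```

```text
fixface [[521.9, 35.1, 26.0], [567.2, 36.2, 26.0]] tip [[519.8  45.4  26. ]]
[[251.0, 269.1], [251.9, 244.7], [250.2, 292.4], [277.5, 269.9], [224.5, 268.3]]
215   [30 26 98]
219   [ 33  27 112]
223   [ 72  11 117]
227   [ 71  17 119]
231   [ 65   7 207]
235   [ 75  12 168]
239 243 264 [107 242  78]
243 236 270 [107 252  77]
247 234 272 [108 255  77]
251 231 275 [109 214 222]
255 230 276 [108 213 221]
259 230 278 [108 205 221]
263 230 279 [108 209 222]
267 230 280 [108 206 223]
271 230 279 [109 201 225]
275 230 279 [108 200 227]
279   [160  20  38]
283   [ 0  0 54]
```

```bash
python3 -m jog '0 0 .2 0 0 0 1;0 0 .35 0 0 0 1;0 0 .5 0 0 0 1;0 0 .6 0 0 0 1;0 0 .68 0 0 0 1;0 0 .715 0 0 0 1;0 0 .725 0 0 0 1;0 0 .725 0 0 0 1'
python3 -m jog '0 0 .005 0 0 0 1;0 0 .008 0 0 0 1;0 0 .008 0 0 0 1'
python3 -m jog '0 0 .003 0 0 0 1;0 0 .005 0 0 0 1;0 0 .005 0 0 0 1'
```

```text
t: 13.0
ee_pos: [542.2, 18.2, 51.4]
orientation: [2.184, 2.258, 0.0]
ft_force: [-0.5, -0.3, -0.4]
width: 25.2
grasp_force: 29.8
t: 13.3
ee_pos: [542.2, 18.1, 50.0]
orientation: [2.184, 2.257, 0.001]
ft_force: [-0.8, -0.4, -0.4]
width: 25.5
grasp_force: 29.8
t: 13.6
ee_pos: [541.9, 18.1, 48.5]
orientation: [2.185, 2.258, 0.0]
ft_force: [-0.0, -0.1, -0.3]
width: 25.0
grasp_force: 29.8
```

```bash
python3 -m jog '0 0 .002 0 0 0 1;0 0 .004 0 0 0 1;0 0 .004 0 0 0 1'
python3 -m jog '0 0 .002 0 0 0 1;0 0 .003 0 0 0 1;0 0 .003 0 0 0 1'
```

```text
t: 13.9
ee_pos: [541.9, 18.1, 47.8]
orientation: [2.185, 2.258, 0.0]
ft_force: [-0.5, 0.1, 3.1]
width: 25.1
grasp_force: 29.8
t: 14.2
ee_pos: [542.0, 18.1, 47.7]
orientation: [2.185, 2.258, 0.0]
ft_force: [-2.1, 0.0, 9.2]
width: 25.5
grasp_force: 29.9
```

The vial has touched the table, so I'll let go and lift off.

```bash
python3 -m jog '0 0 -.003 0 0 0 1;0 0 -.003 0 0 0 .3;0 0 -.003 0 0 0 .0;0 0 -.003 0 0 0 -.2;0 0 -.003 0 0 0 -.2;0 0 -.003 0 0 0 -.2;0 0 -.003 0 0 0 -.2'
python3 -m jog '0 0 -.05 0 0 0 -.2;0 0 -.15 0 0 0 -.2;0 0 -.35 0 0 0 -.2;0 0 -.55 0 0 0 0;0 0 -.75 0 0 0 1;-.1 0 -.85 0 0 0 1;-.1 0 -.85 0 0 0 1;-.1 0 -.85 0 0 0 1'
python3 - <<'E'
from h import *
c=cam('wrist');im=save('wrist','w6.png')
for t in ['caliper','moving_jaw','plate','pin_head','vial']:
    print(t,[(np.round(toW(c,r['xyz']),1).tolist(),round(r['confidence'],2)) for r in pinpoint(t,'wrist')][:3])
E
```

```text
t: 14.9
ee_pos: [541.9, 18.1, 47.6]
orientation: [-2.185, -2.258, -0.0]
ft_force: [0.1, 0.0, -0.1]
width: 52.5
grasp_force: 0.0
t: 15.7
ee_pos: [542.4, -2.0, 218.0]
orientation: [2.185, 2.256, 0.001]
ft_force: [0.3, -0.0, 0.3]
width: 16.0
grasp_force: 0.0
caliper [([576.0, 31.3, 1.8], 0.58)]
moving_jaw [([577.0, -23.2, -0.4], 0.68)]
plate []
pin_head [([604.6, -53.6, 38.9], 0.58)]
vial [([539.3, 14.1, -3.5], 0.91)]
```

View pics/w6.png

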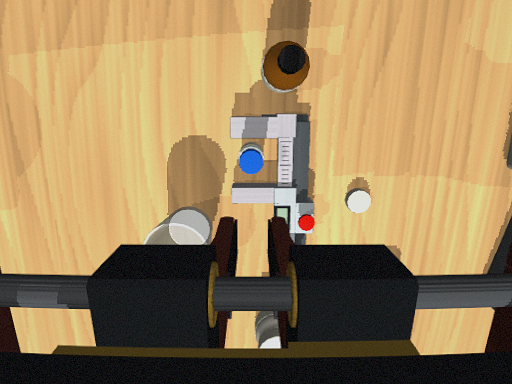

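The blue vial stands upright at px (251,160) between the open jaws. Next I'll come down behind the thumb plate with closed fingers.

Run:
```python
from h import *
go(581.5,-142,55,2)
```

```text
shift [-0.7089  0.1758  0.8071] turn/30deg [-0.0041 -0.0004 -0.003 ] nowyaw 1.91
```

```bash
python3 -m jog '-.2 .05 0 0 0 0 1;-.4 .1 0 0 0 0 1;-.55 .14 0 0 0 0 1;-.709 .176 0 0 0 0 1;-.709 .176 0 0 0 0 1;-.709 .176 0 0 0 0 1'
python3 - <<'E'
from h import *
c=cam('wrist');im=save('wrist','w7.png')
for t in ['plate','pin_head','jar']:
    print(t,[(np.round(toW(c,r['xyz']),1).tolist(),round(r['confidence'],2)) for r in pinpoint(t,'wrist')][:3])
go(581.5,-142,55,2)
E
```

```text
t: 16.6
ee_pos: [582.0, -142.6, 216.8]
orientation: [-2.185, -2.255, 0.001]
ft_force: [-0.2, 0.6, -0.4]
width: 0.4
grasp_force: 0.0
plate [([582.8, -108.5, 44.3], 0.8), ([603.3, -52.8, 41.9], 0.44)]
pin_head [([604.2, -49.5, 41.2], 0.63)]
jar [([578.1, -201.7, 2.2], 0.72)]
shift [-0.0038 -0.0024  0.8122] turn/30deg [-0.0013 -0.0006 -0.0014] nowyaw 1.96
```

```bash
python3 -m jog '0 0 .2 0 0 0 1;0 0 .35 0 0 0 1;0 0 .5 0 0 0 1;0 0 .62 0 0 0 1;0 0 .72 0 0 0 1;0 0 .79 0 0 0 1;0 0 .812 0 0 0 1;0 0 .812 0 0 0 1'
python3 -m jog '.03 0 0 0 0 0 1;.055 0 0 0 0 0 1;.08 0 0 0 0 0 1;.1 0 0 0 0 0 1;.12 0 0 0 0 0 1;.14 0 0 0 0 0 1;.15 0 0 0 0 0 1;.15 0 0 0 0 0 1'
```

```text
t: 17.6
ee_pos: [582.4, -142.0, 55.1]
orientation: [-2.184, -2.258, 0.0]
ft_force: [-0.1, -0.7, 0.4]
width: 0.8
grasp_force: 0.0
t: 18.4
ee_pos: [581.6, -112.2, 55.3]
orientation: [2.184, 2.258, 0.0]
ft_force: [0.9, -1.2, 0.6]
width: 0.3
grasp_force: 0.9
```

```bash
python3 -m jog '.01 0 0 0 0 0 1;.02 0 0 0 0 0 1;.03 0 0 0 0 0 1;.04 0 0 0 0 0 1;.05 0 0 0 0 0 1;.05 0 0 0 0 0 1'
python3 -m jog '.005 0 0 0 0 0 1;.01 0 0 0 0 0 1;.01 0 0 0 0 0 1;.01 0 0 0 0 0 1'
python3 -m jog '.005 0 0 0 0 0 1;.01 0 0 0 0 0 1;.01 0 0 0 0 0 1;.01 0 0 0 0 0 1'
cat > f.py <<'E'
from h import *
F=[]
for i in range(4): get_image('wrist');F.append(get_obs()['ft_force'])
print(np.mean(F,0).round(2),get_obs()['ee_pos'].round(1),[(np.round(toW(cam('wrist'),r['xyz']),1).tolist(),round(r['confidence'],2)) for t in('pin_head','plate') for r in pinpoint(t,'wrist')[:1]])
E
python3 f.py
```

```text
t: 19.0
ee_pos: [581.1, -102.2, 55.2]
orientation: [-2.184, -2.258, -0.0]
ft_force: [1.9, -2.5, 1.6]
width: 0.5
grasp_force: 1.0
t: 19.4
ee_pos: [581.1, -100.5, 55.3]
orientation: [2.185, 2.258, 0.0]
ft_force: [1.9, -1.8, 0.5]
width: 0.6
grasp_force: 1.0
t: 19.8
ee_pos: [581.0, -98.4, 55.3]
orientation: [2.185, 2.258, 0.0]
ft_force: [1.9, -1.5, 1.4]
width: 0.6
grasp_force: 1.0
[ 1.63 -2.15  0.31] [581.  -98.5  55.3] [([602.2, -25.3, 42.3], 0.73), ([580.6, -81.6, 47.6], 0.9)]
```

```bash
python3 -m jog '.005 0 0 0 0 0 1;.01 0 0 0 0 0 1;.01 0 0 0 0 0 1'
python3 -m jog '.005 0 0 0 0 0 1;.01 0 0 0 0 0 1;.01 0 0 0 0 0 1'
python3 f.py
python3 -m jog '.005 0 0 0 0 0 1;.0075 0 0 0 0 0 1;.0075 0 0 0 0 0 1'
python3 f.py
```

```text
t: 20.4
ee_pos: [580.9, -96.4, 55.3]
orientation: [2.184, 2.258, -0.0]
ft_force: [0.5, -2.5, 1.3]
width: 0.3
grasp_force: 1.3
t: 20.7
ee_pos: [580.8, -94.5, 55.3]
orientation: [2.184, 2.258, -0.0]
ft_force: [2.1, -3.6, 1.0]
width: 0.7
grasp_force: 2.0
[ 1.29 -3.72  0.96] [580.9 -94.6  55.3] [([604.8, -26.5, 40.5], 0.77), ([581.3, -75.8, 46.6], 0.79)]
t: 21.3
ee_pos: [580.8, -93.1, 55.3]
orientation: [2.184, 2.258, -0.0]
ft_force: [1.0, -5.0, 1.1]
width: 0.4
grasp_force: 2.6
[ 1.79 -5.14  0.74] [580.9 -93.1  55.3] [([605.4, -26.3, 40.5], 0.58), ([582.2, -76.6, 45.4], 0.83)]
```

The force is climbing at the spring rate. At 5.1 N the plate is about 6.4 mm in, so I'll go slightly further, hold, then back off.

```bash
python3 -m jog '.003 0 0 0 0 0 1;.004 0 0 0 0 0 1;.004 0 0 0 0 0 1;.004 0 0 0 0 0 1;.004 0 0 0 0 0 1;.004 0 0 0 0 0 1'
python3 f.py
python3 -m jog '-.01 0 0 0 0 0 1;-.03 0 0 0 0 0 1;-.06 0 0 0 0 0 1;-.13 0 0 0 0 0 1;-.2 0 -.05 0 0 0 1;-.2 0 -.3 0 0 0 1;-.2 0 -.5 0 0 0 1;-.2 0 -.6 0 0 0 1'
```

```text
t: 22.2
ee_pos: [580.8, -92.4, 55.3]
orientation: [2.184, 2.258, -0.0]
ft_force: [1.0, -6.1, 1.6]
width: 0.3
grasp_force: 2.8
[ 1.16 -5.4   1.32] [580.8 -92.4  55.3] [([606.4, -25.6, 39.9], 0.92), ([579.2, -75.6, 48.0], 0.58)]
t: 23.3
ee_pos: [583.4, -133.7, 179.5]
orientation: [2.183, 2.254, 0.004]
ft_force: [0.4, 0.7, 0.5]
width: 0.5
grasp_force: 0.0
```

```bash
python3 -m jog '.1 -.05 0 0 0 0 1;.25 -.08 0 0 0 0 1;.35 -.08 0 0 0 0 1;.35 -.08 0 0 0 0 1;.35 -.08 0 0 0 0 1'
python3 - <<'E'
from h import *
c=cam('wrist');im=save('wrist','w8.png')
for t in ['pin_head','moving_jaw','plate','vial']:
    print(t,[(np.round(toW(c,r['xyz']),1).tolist(),round(r['confidence'],2)) for r in pinpoint(t,'wrist')][:2])
hsv=cv2.cvtColor(im,cv2.COLOR_RGB2HSV)
n,l,s,ce=cv2.connectedComponentsWithStats(cv2.inRange(hsv,(0,170,80),(4,255,255)))
for i in range(1,n):
    if s[i,4]>60:print(s[i],ce[i],pix2z(c,[ce[i]],42)[0].round(1))
go(601,-24,70,2);print(tip_extent)
E
```

```text
t: 23.8
ee_pos: [563.9, -63.4, 175.8]
orientation: [2.184, 2.258, 0.0]
ft_force: [0.0, -0.4, 0.3]
width: 0.4
grasp_force: 0.0
pin_head [([606.9, -24.5, 42.7], 0.74)]
moving_jaw [([578.6, 7.7, -1.4], 0.92)]
plate [([580.7, -82.1, 46.4], 0.92)]
vial [([539.4, 19.9, -4.6], 0.62)]
[286 133  20  20 300] [295.56666667 142.40333333] [600.5 -23.5  42. ]
shift [0.1922 0.192  0.5262] turn/30deg [-0.0002  0.0001 -0.006 ] nowyaw 1.82
17.0
```

View pics/w8.png

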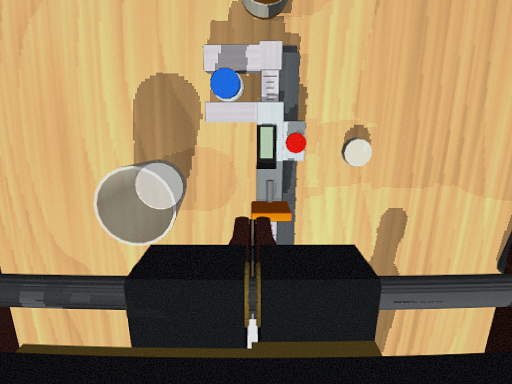

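The jaws are closed on the vial at px (226,84), and the red pin is at (296,142), which is world about (601, -24). I'll press it down.

```bash
python3 -m jog '.1 .1 0 0 0 0 1;.192 .194 .1 0 0 0 1;.192 .194 .25 0 0 0 1;.192 .194 .4 0 0 0 1;.192 .194 .5 0 0 0 1;.192 .194 .526 0 0 0 1;.192 .194 .526 0 0 0 1'
python3 -m jog '0 0 .03 0 0 0 1;0 0 .045 0 0 0 1;0 0 .06 0 0 0 1;0 0 .07 0 0 0 1;0 0 .08 0 0 0 1;0 0 .085 0 0 0 1;0 0 .09 0 0 0 1;0 0 .09 0 0 0 1'
python3 -m jog '0 0 .005 0 0 0 1;0 0 .008 0 0 0 1;0 0 .01 0 0 0 1;0 0 .01 0 0 0 1'
```

```text
t: 24.75
ee_pos: [600.9, -23.4, 69.4]
orientation: [-2.184, -2.256, 0.002]
ft_force: [0.5, 0.5, 1.0]
width: 0.5
grasp_force: 0.0
t: 25.55
ee_pos: [601.5, -23.1, 52.1]
orientation: [2.185, 2.257, 0.0]
ft_force: [1.4, -1.0, 1.5]
width: -0.2
grasp_force: 0.7
t: 25.95
ee_pos: [601.3, -23.0, 50.0]
orientation: [-2.185, -2.257, -0.0]
ft_force: [1.7, -0.7, 1.1]
width: 0.3
grasp_force: 0.8
```

```bash
python3 -m jog '0 0 .003 0 0 0 1;0 0 .005 0 0 0 1;0 0 .005 0 0 0 1'
python3 -m jog '0 0 .002 0 0 0 1;0 0 .004 0 0 0 1;0 0 .004 0 0 0 1'
```

```text
t: 26.25
ee_pos: [601.4, -23.1, 49.7]
orientation: [2.185, 2.258, 0.0]
ft_force: [-0.2, -1.4, 7.2]
width: 0.7
grasp_force: 3.7
t: 26.55
ee_pos: [601.5, -23.1, 49.4]
orientation: [2.184, 2.257, 0.0]
ft_force: [-1.1, -1.1, 13.1]
width: 0.6
grasp_force: 6.4
```

The pin is seated: the fingertips stopped at z≈32.4 mm and the force jumped to 13 N. I'll back off and check.

```bash
python3 -m jog '0 0 -.02 0 0 0 1;0 0 -.1 0 0 0 1;0 0 -.3 0 0 0 1;-.1 0 -.5 0 0 0 1;-.2 0 -.65 0 0 0 1;-.2 0 -.65 0 0 0 1;-.2 0 -.65 0 0 0 1;-.2 0 -.65 0 0 0 1'
python3 - <<'E'
from h import *
c=cam('wrist');im=save('wrist','w9.png')
for t in ['pin_head','moving_jaw','plate','vial']:
    print(t,[(np.round(toW(c,r['xyz']),1).tolist(),round(r['confidence'],2)) for r in pinpoint(t,'wrist')][:2])
E
```

```text
t: 27.35
ee_pos: [601.5, -62.5, 177.2]
orientation: [-2.183, -2.256, 0.002]
ft_force: [-0.4, -0.4, 0.8]
width: 0.2
grasp_force: 0.0
pin_head [([602.9, -25.7, 32.3], 0.87)]
moving_jaw [([575.8, 9.1, -0.4], 0.96)]
plate [([584.4, -84.7, 46.0], 0.85)]
vial [([538.9, 21.9, -0.9], 0.94), ([577.5, 6.6, 1.3], 0.55)]
```

View pics/w9.png

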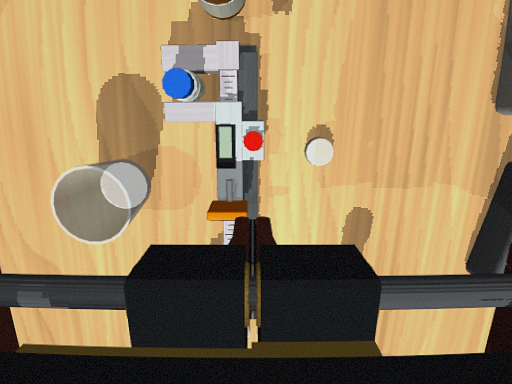

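The vial at px (178,84) is upright between the closed jaws. The pin head at (253,141) is now at z≈32 mm, which is home, and the plate has sprung back. I'm handing the job in.

```bash
python3 -c "
from workcell import *
print(close_job())"
```

```text
the job is handed in; nothing more can be done
None
```

The job is handed in: the blue-capped vial stands upright between the closed jaws, the lock pin is fully home and the thumb plate has sprung back; it took about 27 s of the 72 s, and no verdict was returned.

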